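Load the reducer and hold the swing arm at its third click

TASK

Pick up the white nylon reducer that is standing on its wide collar and set it in the tin cup of the swing arm, collar down, while the arm rests at home. Then take the arm by its upright black grip and swing it against the return spring, past the first two clicks to the third, where the pointer at its end stands at the red mark and the reading head can look at the reducer; do not go on to the end stop. The program finishes while holding: stop there, with the fingers still on the grip and holding the arm against its spring (let go, it swings home), the reducer still standing in the cup, and all the other loose things left where they are.

Things in the scene. Friction and masses are not known exactly. Their poses are not given: they have to be found in the camera images.
- reducer: white nylon pipe reducer standing upright on its wide collar, 40 g. Origin at the centre of its underside, z up out of the narrow end. Collar 40 mm across from z = 0 to 12 mm, cone to z = 17 mm, then a straight neck 26 mm across up to its top at 48 mm. Round: it can be gripped at the neck at any yaw.
- reducer_inverted: a second white nylon reducer of the same size but standing on its narrow end, wide collar up (from 36 to 48 mm); not to be used. Origin at the centre of its underside.
- swing (a joint): angle in rad of the swing arm about its upright pivot: 0 = home on its stop, grows counter-clockwise from above. Clicks at 0.32 (white mark), 0.64 (yellow) and 0.96 (red); end stop 1.22. The return spring pulls 0.24 N m at 0, 0.62 N m at 0.96; each click takes 0.16 N m off just before it and adds it just after, never holding the arm: let go, it goes home. Slowly swung, the grip needs under 10 N.
- pivot (a point): point on the pivot axis on top of the hub, 60 mm above the bench. Its x axis points along the arm from pivot to cup and turns with the arm; z up. The hub is at most 60 mm high.
- cup_floor (a point): centre of the inner floor of the tin cup at the end of the arm, 53 mm above the bench and 160 mm from the pivot axis; axes as pivot (x outward along the arm). The cup is 48 mm across inside at the floor, wall 2 mm, rim 12 mm above this floor. A red pointer stands out beyond the cup, 186 to 202 mm from the pivot.
- grip: upright black round grip on the arm, a sleeve that turns freely on its own upright pin, 22 mm across and 52 mm tall, 95 mm from the pivot axis, between pivot and cup. Origin at the centre of its foot, 49 mm above the bench and on the arm's top face (the arm is 24 mm wide there); z up, its yaw means nothing. 26 mm are free between grip and cup.
- red_mark (a point): centre of the red mark (24 x 20 mm) on the green fixed sector plate, 209 mm from the pivot axis, 9 mm above the bench: the pointer stands at it at the third click. White and yellow marks lie 0.64 and 0.32 rad before it. Behind the red mark, 250 mm from the pivot, stands the fixed reading head, a 30 x 32 mm box on a post, top 94 mm above the bench.
- nipple: black iron pipe nipple, bystander, standing upright, 27 mm across, 75 mm tall; origin at the centre of its underside.
- ball_valve: brass ball valve, bystander, 62 mm long, with a blue lever on top, 44 mm tall; origin at the underside's centre, long side along x.
- clamp_a: stainless spring band clamp lying flat, bystander, 36 mm across, 12 mm tall; origin at the underside's centre.
- clamp_b: second such clamp, bystander.
- spanner: open spanner lying flat to the robot's right, bystander, about 12 mm tall, 180 mm long; origin near its middle, long side along x.
There are look-alikes about, which are no part of the job. Leave any green look-alike of the reducer alone.

How it is judged:
By the outcome, as a careful person would: the job done as asked, in the order asked, and still so for the second after the job is handed in, while the arm keeps its last pose, push and grip.
It also fails if it takes over 51 s, if anything falls off the work surface, if the arm or the gripper's body presses on something with over 40 N, if the wrist force passes 120 N, or if a joint passes its speed limit or range.

ROBOT

A 7-joint arm with a two-finger parallel gripper is mounted at the origin on the work surface. World frame = base frame: x ahead of the robot, y to its left, z up, the work surface at z = 0. Lengths are in m, angles in rad, forces in N, time in s.
With the tool pointing down it reaches from about 0.425 to 0.925 m from the base axis. Payload 6.8 kg.
Tool frame: the origin (TCP) lies between the finger pads; the fingertips stand r.tip_extent ahead of it and the grasp point (between the pads) lies 5 mm behind it (r.tip_extent is the distance from the TCP to the fingertips, in m); y points along the fingers, x is the direction in which the jaws open and shut, and the axes are right-handed (so a half turn about y gives the same grasp; the last joint's range is limited). The gripper opens to 85 mm and grips with 20 to 120 N. Pads are 22 mm wide; open, the fingers measure 114 mm over their backs; the gripper's body (76 mm by 85 mm) begins 54 mm behind the grasp point. The pads swing forward as they close: fully open they stand 13 mm farther back than shut.
Start: joints at [-1.278, 0.477, 0.022, 1.555, -0.011, 1.109, -0.083], TCP at [0.263, 0.622, 0.245] pointing down, gripper open.
Joint ranges: [-2.96, 2.96], [-0.34, 2.1], [-1.41, 1.46], [0.24, 2.44], [-1.37, 4.51], [0.17, 1.92], [-2.96, 2.96]. Speed limits (rad/s): [2.39, 2.39, 3.14, 3.14, 3.14, 3.14, 3.14].

INTERFACE

Orientations are given as a rotation vector (axis times angle).
In Python, from bench import r gives the robot as it stands.
- The arm moves only by the tool send_rows, never from a script. Its argument "plan" is a list of rows, each a list of 5 numbers: the shift along the tool's x, y, z in cm, then the turn about the tool's y in degrees, then the opening, from 0 (shut) to 1 (fully open). In form: [[dx, dy, dz, spin, grip], ...]. A call has 1 to 12 rows; each row shifts and turns the commanded pose from where the row before left it, along the tool's axes as they then stand; what a row does not reach is not made up. A row lasts 1/8 s, in which the tool goes at most 62.5 mm and 10.7 degrees, less where a joint would pass 70% of its speed; a pose out of reach is approached as far as the arm can. A call is refused whole if a number of a shift passes 6.25 or a number of a turn 10.7, either way. A call with a gripper value outside its range is refused whole. The fingers move at their own pace and stop on an object; "force" is the grip in N (left out, the last holds). Time passes only in rows, so rows that do not move let the fingers close. It gives the time, the measured TCP pose, the force and the opening at its end, in the units of the state.
- r.get_obs(): the state, without advancing time (a new reading comes with each control period).
- r.grab_frame(name): name is "scene" or "top" or "wrist"; returns a dict with "image" (480x640x3 uint8, red, green, blue), "camera_matrix" (3x3 intrinsics, pixels), "D" ([k1, k2, p1, p2, k3] as OpenCV has them; the pictures are not rectified), "cam_to_world" (4x4, takes a point from camera to world coordinates). Camera axes: x right, y down, z forward; pixel columns grow to the right and rows downward; lengths in m; the calibration is good to about 2 mm. A picture is of the moment at which its call begins. There is no depth.
- r.hand_in(): hands the job in, once; it reports no verdict.
Trained networks look in the newest picture that a camera, given by its name, has taken for a name from the list of things; names that differ only in an ending like _2 or _b are one class to them, and where a whole thing is asked for, a point or a joint stands for the part that bears it (a point fixed in the world has none). Each returns a list of dicts, best first, with "p" (0 to 1); they miss things now and then, are a little off and sometimes report something else, mostly with a low value. They report only what shows in the picture. A call takes as long as a camera call. They do not tell look-alikes from the thing itself.
- r.recognise(camera, target): "rect" ([left, top, right, bottom] in pixels, round what is visible of it).
The state is a dict: "clock": time; "joints": joint angles; "qvel": joint speeds; "tau": joint torques, N m; "tcp_pos": TCP position; "orientation": TCP orientation; "contact_force": force on the tool from outside, world axes, zero at the start; "moment": the same for the moment, N m; "grip_width": finger opening in m.
Only numpy, scipy, OpenCV 4.12 (cv2) and the standard library are available. Lean on these libraries where they do the work, as an engineer would, in place of code of your own. Each camera call takes 0.05 s, during which the arm holds its last target.

## Working session

There is one attempt and no reset: what is moved stays moved. The work goes in short steps, Python scripts to look and compute and a tool call to move; the robot and the scene stay as the last step left them, time stands still between calls to the robot, and variables do not carry over. Pictures are saved under pics/ and viewed, and the job is handed in when it is done.

Besides the shell and the picture viewer there is one more tool, called after "Emit:" as name(argument=value, ...) on one line, values as JSON. send_rows: Moves the arm, as the interface text tells. Its arguments: {"type":"object","properties":{"plan":{"type":"array","items":{"type":"array","items":{"type":"number"}}},"force":{"type":"number"}},"required":["plan"]}

```bash
ls; mkdir -p pics
python3 - <<'E'
from bench import r
import cv2,numpy as np
print(r.get_obs(), r.tip_extent)
for n in ["scene","top"]:
    f=r.grab_frame(n); cv2.imwrite(f"pics/{n}0.png",f["image"][:,:,::-1]); print(n,f["camera_matrix"],f["D"],f["cam_to_world"])
    for t in ["reducer","reducer_inverted","swing","grip","cup_floor","pivot","nipple","ball_valve","clamp_a","spanner"]:
        try: print(t,[(np.round(d["rect"]).tolist(),round(d["p"],2)) for d in r.recognise(n,t)])
        except Exception as e: print(t,e)
E
```

```text
pics
{'clock': 0.0, 'joints': array([-1.27811758,  0.47781335,  0.02235168,  1.55645671, -0.01148564,
        1.10931533, -0.08308546]), 'qvel': array([ 0.00076381, -0.00064413, -0.00026032, -0.00131236,  0.0005264 ,
       -0.00071738, -0.00064173]), 'tau': array([-6.18896374e-04, -5.96452975e+01,  1.60730258e+00, -2.81194085e+01,
        1.23595764e-02,  9.19540529e-03, -1.33162806e-05]), 'tcp_pos': array([0.26314041, 0.62097221, 0.24431484]), 'orientation': array([-1.37373137, -0.90808915,  0.91049601]), 'contact_force': array([0.7693541 , 0.46076805, 0.2858072 ]), 'moment': array([-0.02001262,  0.01003325,  0.02844975]), 'grip_width': 0.08552445037972883} 0.014
scene [[540.22368716   0.         321.01445982]
 [  0.         540.22368716 239.65599989]
 [  0.           0.           1.        ]] [-0.06769507  0.          0.          0.          0.        ] [[ 0.22316089  0.72341293 -0.65335515  1.36395452]
 [ 0.97473366 -0.17225506  0.14220581 -0.14692568]
 [-0.00967021 -0.66858203 -0.74357552  0.9808794 ]
 [ 0.          0.          0.          1.        ]]
reducer [([417.0, 188.0, 4
[... 921 characters left out ...]
2286979]
 [-0.01100584 -0.15673492 -0.98757938  1.13706219]
 [ 0.          0.          0.          1.        ]]
reducer [([141.0, 318.0, 165.0, 339.0], 0.94), ([160.0, 276.0, 184.0, 295.0], 0.64)]
reducer_inverted [([218.0, 200.0, 236.0, 219.0], 0.67)]
swing [([331.0, 199.0, 430.0, 289.0], 0.73), ([502.0, 296.0, 523.0, 388.0], 0.5)]
grip [([367.0, 236.0, 386.0, 255.0], 0.62)]
cup_floor [([332.0, 199.0, 427.0, 285.0], 0.55)]
pivot [([336.0, 198.0, 430.0, 288.0], 0.76)]
nipple [([464.0, 198.0, 483.0, 216.0], 0.88), ([333.0, 201.0, 430.0, 290.0], 0.21)]
ball_valve [([422.0, 116.0, 465.0, 155.0], 0.74)]
clamp_a [([335.0, 183.0, 355.0, 202.0], 0.66)]
spanner [([502.0, 297.0, 523.0, 388.0], 0.59)]
```

View pics/scene0.png

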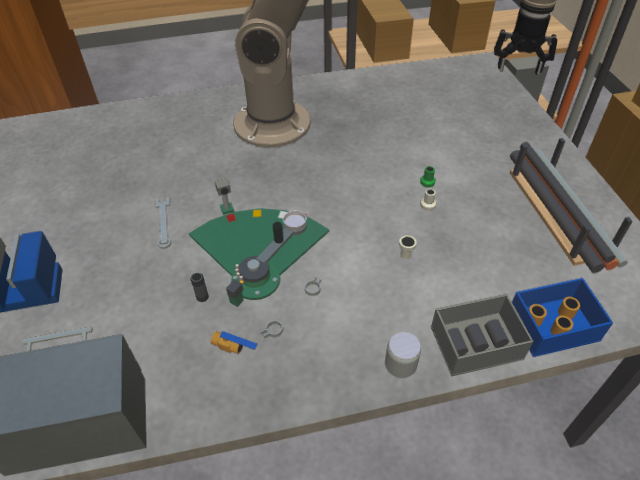

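View pics/top0.png

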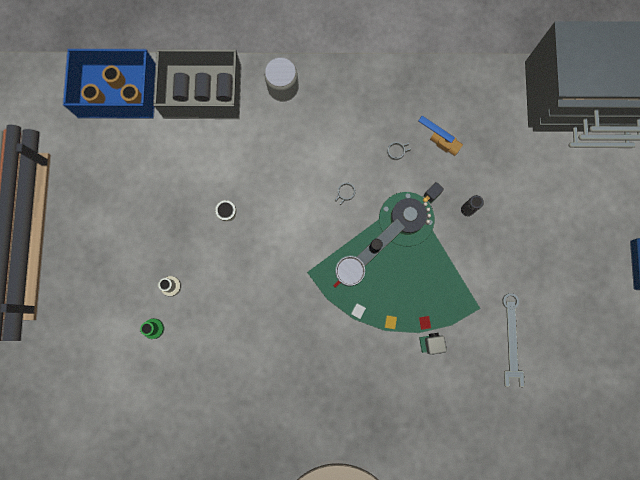

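Run:
```python
import cv2
s=cv2.imread("pics/scene0.png");t=cv2.imread("pics/top0.png")
cv2.imwrite("pics/s_red.png",cv2.resize(s[150:230,380:480],None,fx=7,fy=7,interpolation=cv2.INTER_CUBIC))
cv2.imwrite("pics/s_sw.png",cv2.resize(s[170:320,180:350],None,fx=4,fy=4,interpolation=cv2.INTER_CUBIC)[:600])
cv2.imwrite("pics/t_red.png",cv2.resize(t[190:350,120:260],None,fx=3.7,fy=3.7,interpolation=cv2.INTER_CUBIC))
cv2.imwrite("pics/t_sw.png",cv2.resize(t[160:310,310:490],None,fx=4,fy=4,interpolation=cv2.INTER_CUBIC))
```

```text
(no output)
```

View pics/s_red.png

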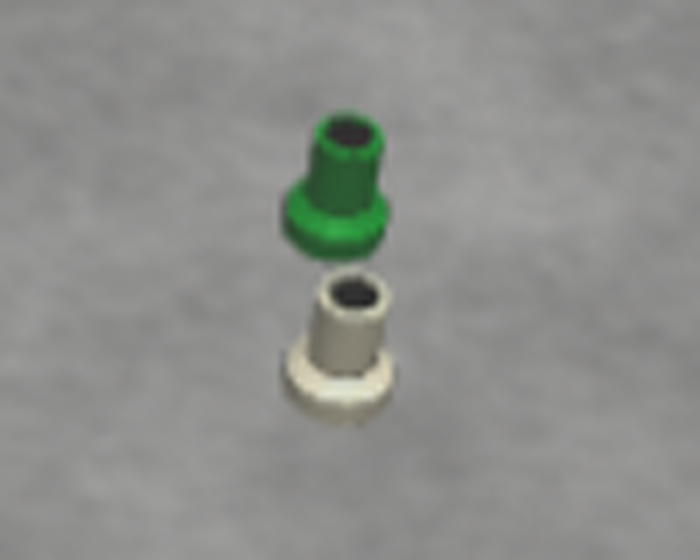

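View pics/s_sw.png

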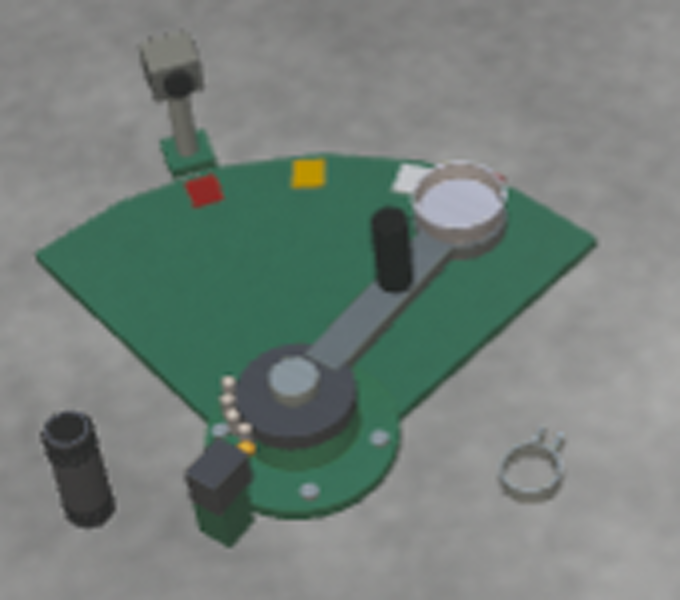

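View pics/t_red.png

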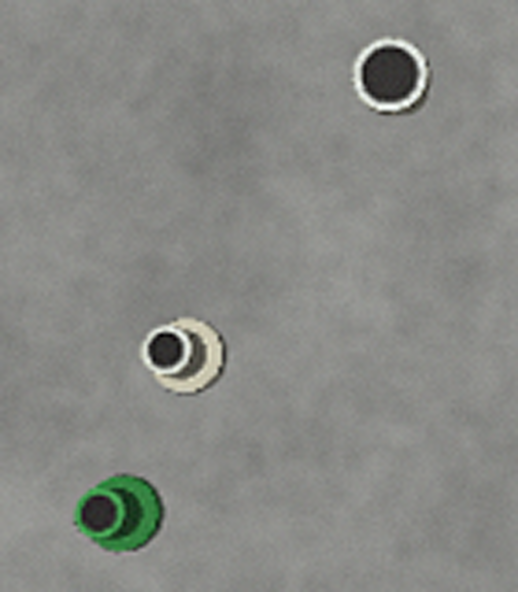

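View pics/t_sw.png

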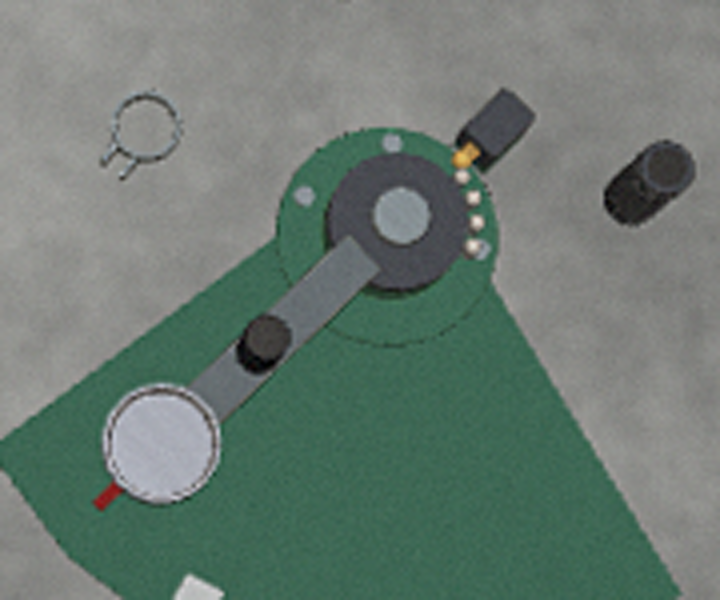

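Candidates: the white reducer on its wide collar (scene 429,200; top 169,286), a green look-alike (scene 428,177; top 152,328), and the white inverted one (scene 407,246; top 226,210). I choose the one at scene 429,200. The crop shows it is white, with a wide collar at the bottom and a narrow neck on top. In the top picture the arm is at home with the cup at about (350,271), the grip at (377,244) and the hub at (410,214).

```bash
cat > h.py <<'E'
import numpy as np,cv2
from bench import r
from scipy.spatial.transform import Rotation as R
def back(f,uv,z):
    p=cv2.undistortPoints(np.array([[uv]],float),f["camera_matrix"],f["D"])[0,0]
    T=f["cam_to_world"];d=T[:3,:3]@[p[0],p[1],1];o=T[:3,3]
    return (o+d*(z-o[2])/d[2])
def proj(f,P):
    T=np.linalg.inv(f["cam_to_world"])
    return cv2.projectPoints(np.atleast_2d(P).astype(float),T[:3,:3].copy() if 0 else cv2.Rodrigues(T[:3,:3])[0],T[:3,3],f["camera_matrix"],np.array(f["D"]))[0][:,0]
E
python3 - <<'E'
from h import *
f={n:r.grab_frame(n) for n in["scene","top"]}
o=r.get_obs();print(R.from_rotvec(o["orientation"]).as_matrix().round(3),o["clock"])
c=lambda p,k,o:(np.array(p)+.5)/k-.5+np.array(o)
pts={"red_top":(.048,c((355,293),7,(380,150)),c((167,350),3.7,(120,190))),
"red_collar":(.012,c((340,373),7,(380,150)),c((187,355),3.7,(120,190))),
"cup_rim":(.065,c((461,203),4,(180,170)),c((162,443),4,(310,160))),
"grip":(.101,c((391,218),4,(180,170)),c((268,337),4,(310,160))),
"hub":(.06,c((294,378),4,(180,170)),c((402,215),4,(310,160))),
"redmark":(.009,c((204,191),4,(180,170)),(425,323)),
"nipple":(.075,c((67,430),4,(180,170)),c((669,165),4,(310,160))),
"headtop":(.094,c((170,52),4,(180,170)),(434,343))}
for k,(z,a,b) in pts.items(): print(k,back(f["scene"],a,z).round(4),back(f["top"],b,z).round(4))
E
```

```text
[[ 0.39  -0.    -0.921]
 [ 0.921 -0.     0.39 ]
 [-0.    -1.    -0.   ]] 1.2
red_top [0.4485 0.3367 0.048 ] [0.4473 0.3334 0.048 ]
red_collar [0.4524 0.3347 0.012 ] [0.4473 0.3328 0.012 ]
cup_rim [ 0.4853 -0.0181  0.065 ] [ 0.4754 -0.0205  0.065 ]
grip [ 0.5222 -0.0638  0.101 ] [ 0.521  -0.0675  0.101 ]
hub [ 0.5909 -0.1329  0.06  ] [ 0.5868 -0.1357  0.06  ]
redmark [ 0.3834 -0.1661  0.009 ] [ 0.3793 -0.169   0.009 ]
nipple [ 0.6112 -0.2568  0.075 ] [ 0.609  -0.2603  0.075 ]
headtop [ 0.345  -0.1714  0.094 ] [ 0.3431 -0.17    0.094 ]
```

Emit:
send_rows(plan=[[-2.13, 0, -3.13, 0, 1], [-2.13, 0, -3.13, 0, 1], [-2.13, 0.5, -3.13, 0, 1], [-2.13, 0.5, -3.13, 0, 1], [-2.13, 1, -3.13, 0, 1], [-2.13, 1, -3.13, 0, 1], [-2.13, 1, -3.13, 0, 1], [-2.13, 1, -3.13, 0, 1], [-2.1, 0, -3.1, 0, 0.7], [0, 0, 0, 0, 0.7], [0, 0, 0, 0, 0.7]])

```text
clock: 2.58
tcp_pos: [0.4475, 0.3362, 0.1955]
orientation: [-1.372, -0.91, 0.909]
contact_force: [-0.0, 0.0, 0.1]
grip_width: 0.0599
```

Run:
```python
from h import *
o=r.get_obs();print(o["tcp_pos"],o["clock"],o["contact_force"],o["grip_width"],R.from_rotvec(o["orientation"]).as_matrix().round(3))
f=r.grab_frame("wrist");cv2.imwrite("pics/w1.png",f["image"][:,:,::-1])
print(f["cam_to_world"].round(3),f["camera_matrix"],[(np.round(d["rect"],1).tolist(),round(d["p"],2)) for d in r.recognise("wrist","reducer")])
print(proj(f,[[.4475,.335,.048],[.4475,.335,.012]]))
print(back(r.grab_frame("top"),(149,328),.048))
```

```text
[0.44750651 0.33620671 0.19549845] 2.575 [-0.02299502  0.0004773   0.06838561] 0.059856412659509105 [[ 0.39  -0.    -0.921]
 [ 0.921  0.001  0.39 ]
 [ 0.001 -1.     0.   ]]
[[ 0.39   0.876  0.283  0.376]
 [ 0.921 -0.371 -0.119  0.367]
 [ 0.     0.307 -0.952  0.324]
 [ 0.     0.     0.     1.   ]] [[386.53226727   0.         321.20719524]
 [  0.         386.53226727 239.4610769 ]
 [  0.           0.           1.        ]] [([289.8, 78.8, 339.4, 130.0], 0.68), ([296.5, 192.6, 341.6, 243.4], 0.57)]
[[318.46708128 225.7094037 ]
 [318.73817699 213.8908872 ]]
[0.36430243 0.35888325 0.048     ]
```

View pics/w1.png

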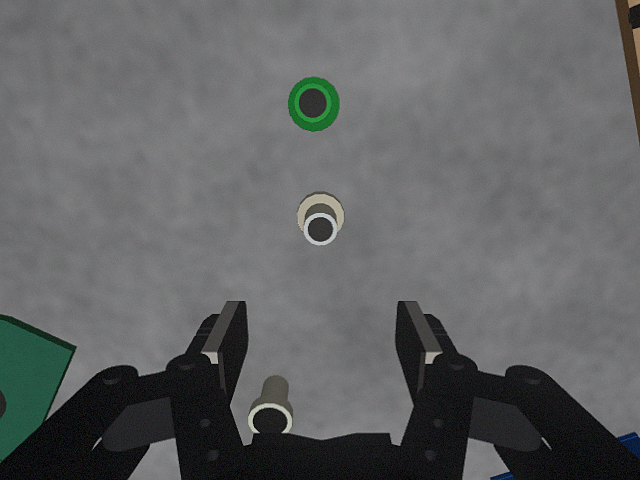

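The wrist view shows the reducer's rim at (320,229), its collar at (321,214), the green one at (313,103), and the inverted one at (270,418).

Run:
```python
from h import *
f=r.grab_frame("wrist")
print(back(f,(320.3,229.3),.048),back(f,(321,214.5),.012))
```

```text
[0.45003371 0.3358036  0.048     ] [0.44815342 0.33715202 0.012     ]
```

Emit:
send_rows(plan=[[0.06, 2.5, -0.14, 0, 0.7], [0, 3.5, 0, 0, 0.7], [0, 3.5, 0, 0, 0.7], [0, 3, 0, 0, 0.7], [0, 2, 0, 0, 0.7], [0, 1.3, 0, 0, 0.7], [0, 0, 0, 0, 0], [0, 0, 0, 0, 0], [0, 0, 0, 0, 0], [0, 0, 0, 0, 0], [0, 0, 0, 0, 0]], force=40)

```text
clock: 4.15
tcp_pos: [0.4498, 0.336, 0.0382]
orientation: [-1.372, -0.91, 0.908]
contact_force: [-1.3, -0.1, 6.6]
grip_width: 0.0243
```

Run:
```python
from h import *
f=r.grab_frame("wrist");cv2.imwrite("pics/w2.png",f["image"][:,:,::-1]);print(r.get_obs()["clock"])
```

```text
4.2
```

View pics/w2.png

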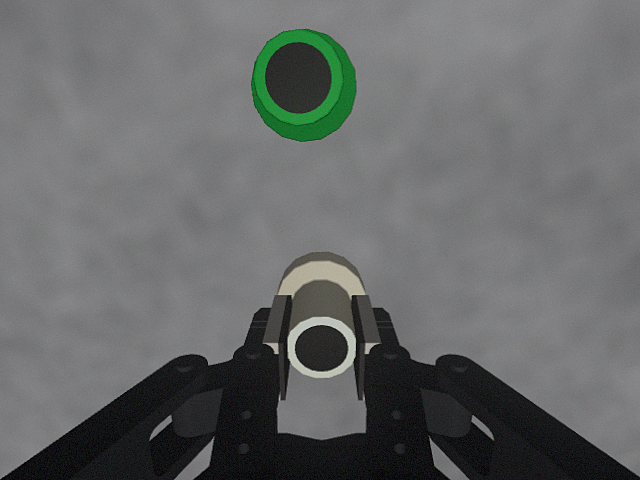

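Emit:
send_rows(plan=[[0, -1, 0, 0, 0], [0, -3, 0, 0, 0], [0, -4, 0, 0, 0], [0, -4, 0, 0, 0], [-2, 0, -1, 0, 0], [-4, 0, -2, 0, 0], [-4, 0, -2, 0, 0], [-4, 0, -2, 0, 0], [-4, 0, -2, 0, 0], [-4, 0, -2, 0, 0]])

```text
clock: 5.45
tcp_pos: [0.4637, 0.0875, 0.1567]
orientation: [-1.373, -0.907, 0.91]
contact_force: [0.5, 0.1, 0.2]
grip_width: 0.0244
```

Emit:
send_rows(plan=[[-4, 0, -2, 0, 0], [-3.5, 0, -2, 0, 0], [-2.2, 0, -1.4, 0, 0], [0, 0, 0, 8, 0], [0, 0, 0, 8, 0], [0, 0, 0, 7, 0], [0, 0, 0, 0, 0], [0, 0, 0, 0, 0]])

```text
clock: 6.45
tcp_pos: [0.476, -0.0206, 0.157]
orientation: [-1.485, -0.602, 0.603]
contact_force: [-0.3, -0.5, -0.6]
grip_width: 0.0238
```

Run:
```python
from h import *
o=r.get_obs();print(o["tcp_pos"],o["clock"],o["contact_force"],R.from_rotvec(o["orientation"]).as_matrix().round(3))
for n in["wrist","top","scene"]:
  f=r.grab_frame(n);cv2.imwrite(f"pics/{n}3.png",f["image"][:,:,::-1])
```

```text
[ 0.47604331 -0.02064149  0.15700343] 6.45 [-0.29954033 -0.50446489 -0.6247913 ] [[ 0.717 -0.001 -0.697]
 [ 0.697 -0.     0.717]
 [-0.001 -1.     0.   ]]
```

View pics/wrist3.png

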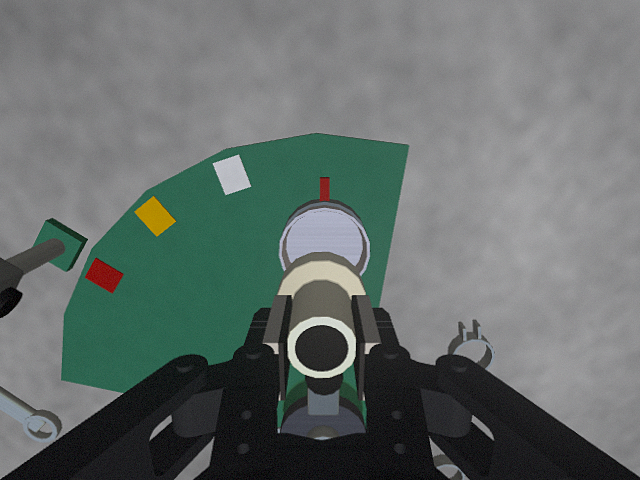

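View pics/scene3.png

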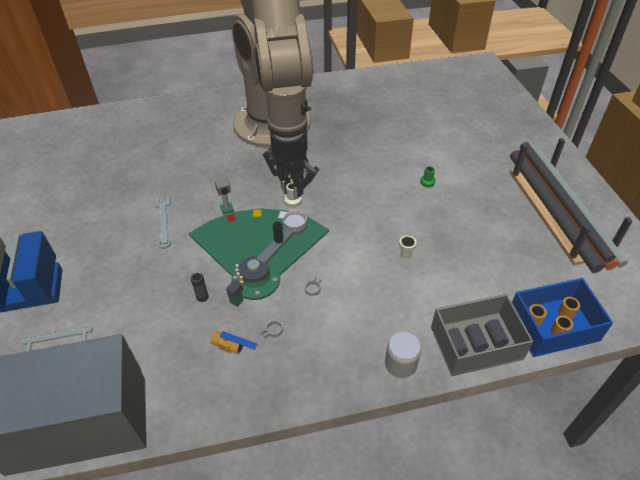

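The wrist view shows the reducer held level, its top rim at (321,347). The cup is ahead of it at about (324,245), with the pointer at (324,188).

Run:
```python
from h import *
f=r.grab_frame("wrist");im=f["image"][:,:,::-1].copy()
o=r.get_obs();t=o["tcp_pos"]
M=R.from_rotvec(o["orientation"]).as_matrix()
a=np.linspace(0,2*np.pi,60)
big=cv2.resize(im[160:400,240:400],None,fx=2.5*2,fy=2.5*2,interpolation=cv2.INTER_CUBIC)
def draw(c,rad,z,col):
    P=np.c_[c[0]+rad*np.cos(a),c[1]+rad*np.sin(a),np.full(60,z)]
    q=((proj(f,P)-[240,160]+.5)*5-.5).astype(int)
    cv2.polylines(big,[q],True,col,1)
c=(.478,-.0195)
draw(c,.026,.065,(0,0,255));draw(c,.024,.053,(255,0,0))
for dz in(.010,.012): draw(t[:2],.013,t[2]+dz,(0,255,255))
draw(t[:2],.02,t[2]+.011-.048,(0,255,0))
draw(t[:2],.02,t[2]+.011-.036,(0,255,0))
cv2.imwrite("pics/fit3.png",big[100:700,0:800])
cv2.imwrite("pics/fit3b.png",big[600:1200,0:800])
```

```text
(no output)
```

View pics/fit3.png

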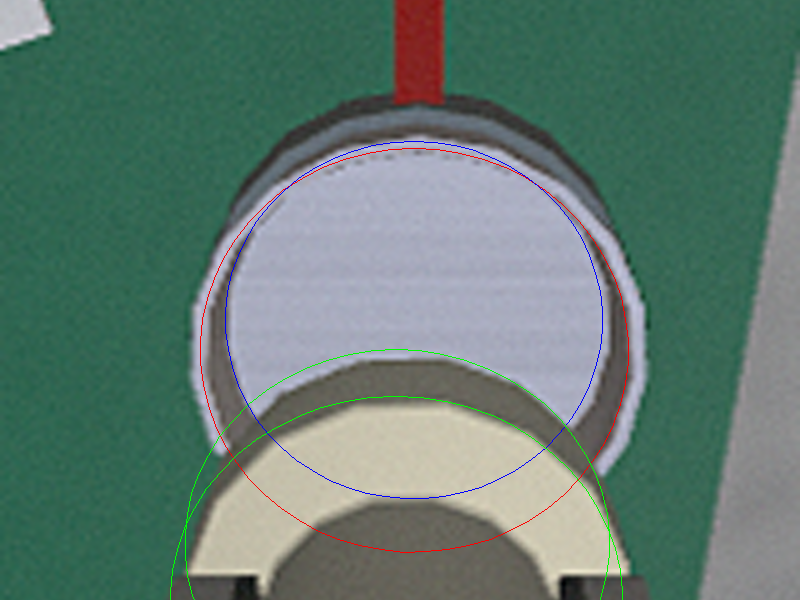

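View pics/fit3b.png

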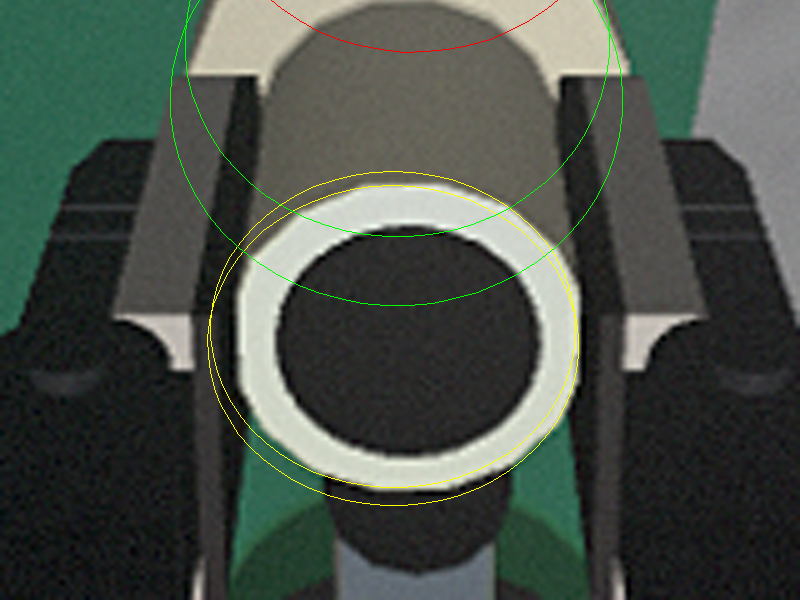

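Emit:
send_rows(plan=[[0.15, 0, -0.05, 0, 0], [0, 2, 0, 0, 0], [0, 2, 0, 0, 0], [0, 1.2, 0, 0, 0], [0, 0.5, 0, 0, 0], [0, 0.4, 0, 0, 0], [0, 0.3, 0, 0, 0], [0, 0, 0, 0, 0]])

```text
clock: 7.65
tcp_pos: [0.4781, -0.0196, 0.0934]
orientation: [-1.486, -0.601, 0.601]
contact_force: [0.1, -0.3, 0.0]
grip_width: 0.0243
```

Run:
```python
from h import *
f=r.grab_frame("wrist");cv2.imwrite("pics/w4.png",f["image"][:,:,::-1]);print(r.get_obs()["clock"])
f=r.grab_frame("scene");cv2.imwrite("pics/s4.png",cv2.resize(f["image"][130:290,180:350,::-1],None,fx=3.7,fy=3.7,interpolation=cv2.INTER_CUBIC))
```

```text
7.7
```

View pics/w4.png

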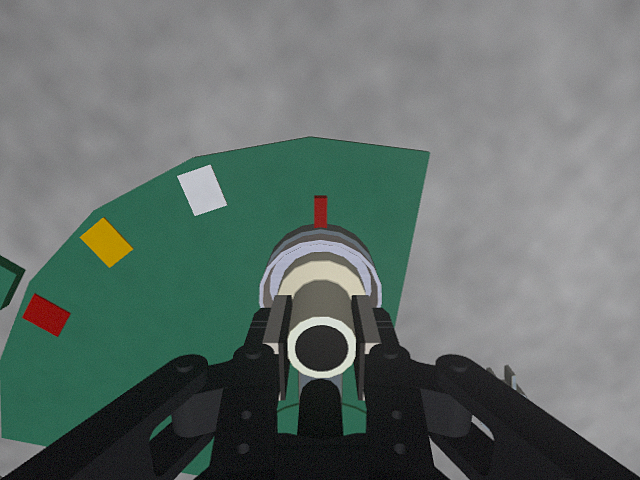

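View pics/s4.png

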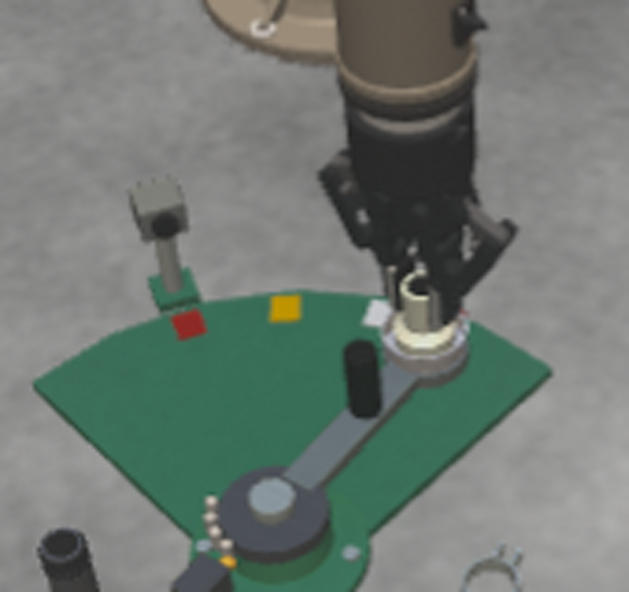

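The reducer is inside the cup: the cup's rim centre is at x=321 in the wrist view and the reducer's at x=321. I lower the last 2 mm and release.

Emit:
send_rows(plan=[[0, 0.12, 0, 0, 0], [0, 0.1, 0, 0, 0], [0, 0, 0, 0, 0]])

```text
clock: 8.12
tcp_pos: [0.4781, -0.0197, 0.0911]
orientation: [-1.486, -0.601, 0.601]
contact_force: [-0.2, -0.7, 1.3]
grip_width: 0.0245
```

Light contact with the floor (1.3 N). Release and rise.

Emit:
send_rows(plan=[[0, 0, 0, 0, 0.4], [0, 0, 0, 0, 0.6], [0, 0, 0, 0, 0.6], [0, 0, 0, 0, 0.6], [0, -1.5, 0, 0, 0.6], [0, -3.5, 0, 0, 0.6], [0, -3.5, 0, 0, 0.6], [0, 0, 0, 0, 0.6]])

```text
clock: 9.12
tcp_pos: [0.4801, -0.0197, 0.1794]
orientation: [-1.487, -0.606, 0.596]
contact_force: [0.5, -0.2, 0.0]
grip_width: 0.0513
```

Run:
```python
from h import *
f=r.grab_frame("wrist");cv2.imwrite("pics/w5.png",f["image"][:,:,::-1]);o=r.get_obs();print(o["clock"],o["tcp_pos"],proj(f,[[.5222,-.066,.101],[.5222,-.066,.049]]))
f=r.grab_frame("scene");cv2.imwrite("pics/s5.png",cv2.resize(f["image"][130:290,180:350,::-1],None,fx=3.7,fy=3.7,interpolation=cv2.INTER_CUBIC))
```

```text
9.175 [ 0.47895897 -0.01958161  0.17784891] [[315.72999206 351.8944071 ]
 [316.31833545 311.30912329]]
```

View pics/w5.png

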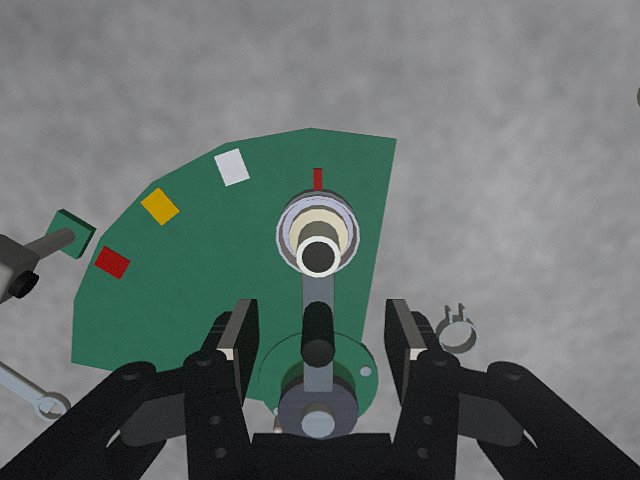

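View pics/s5.png

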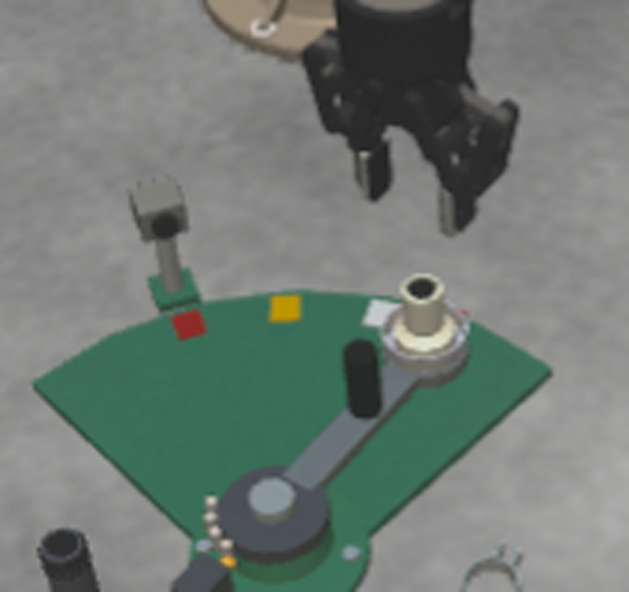

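The reducer stands level in the cup. In the wrist view the grip's top is at (318,353), close to the predicted (316,352).

Emit:
send_rows(plan=[[-0.1, 0, -2, 0, 0.6], [0, 0, -3, 0, 0.6], [0, 0, -1.4, 0, 0.6], [0, 2.5, 0, 0, 0.6], [0, 3, 0, 0, 0.6], [0, 2.5, 0, 0, 0.6], [0, 1.5, 0, 0, 0.6], [0, 0.8, 0, 0, 0.6], [0, 0, 0, 0, 0.6]], force=50)

```text
clock: 10.35
tcp_pos: [0.5217, -0.0664, 0.073]
orientation: [-1.486, -0.6, 0.601]
contact_force: [0.3, 0.2, 0.8]
grip_width: 0.0513
```

Emit:
send_rows(plan=[[0, 0, 0, 0, 0], [0, 0, 0, 0, 0], [0, 0, 0, 0, 0], [0, 0, 0, 0, 0], [0, 0, 0, 0, 0]])

```text
clock: 10.98
tcp_pos: [0.5224, -0.0664, 0.0739]
orientation: [-1.486, -0.602, 0.6]
contact_force: [-1.2, 1.5, 7.0]
grip_width: 0.0209
```

Run:
```python
from h import *
f=r.grab_frame("wrist");cv2.imwrite("pics/w6.png",f["image"][:,:,::-1]);o=r.get_obs();print(o["clock"],o["tcp_pos"],o["joints"],R.from_rotvec(o["orientation"]).as_matrix().round(3))
p=np.array([.588,-.135]);t=o["tcp_pos"][:2];print(np.hypot(*(t-p)),np.degrees(np.arctan2(*(t-p)[::-1])))
```

```text
11.025 [ 0.52241736 -0.06636123  0.07392203] [-0.22364699  0.48645141  0.29110381  2.06082042 -0.23248745  0.62331113
  0.99348457] [[ 0.719  0.001 -0.695]
 [ 0.695  0.     0.719]
 [ 0.001 -1.    -0.001]]
0.09493347105005345 133.69564101445383
```

View pics/w6.png

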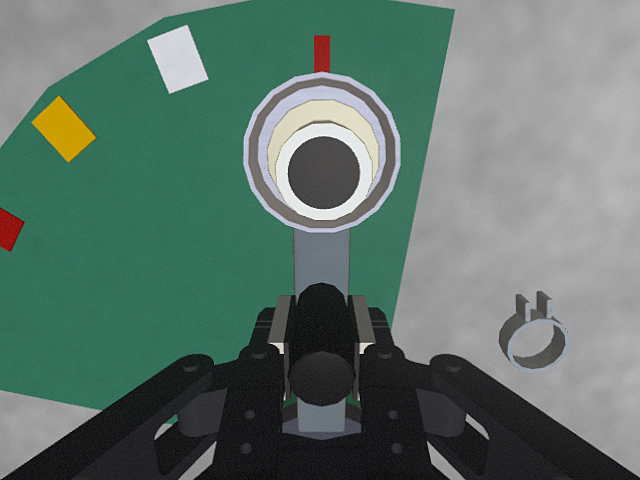

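Emit:
send_rows(plan=[[-0.17, 0, 0, -1, 0], [-0.33, 0, -0.006, -2, 0], [-0.414, 0, -0.009, -2.5, 0], [-0.414, 0, -0.009, -2.5, 0], [-0.414, 0, -0.009, -2.5, 0], [-0.414, 0, -0.009, -2.5, 0], [-0.414, 0, -0.009, -2.5, 0], [-0.414, 0, -0.009, -2.5, 0]])

```text
clock: 12.02
tcp_pos: [0.505, -0.0891, 0.0739]
orientation: [-1.4, -0.847, 0.843]
contact_force: [0.4, 5.2, 6.9]
grip_width: 0.0205
```

```bash
cat > st.py <<'E'
from h import *
o=r.get_obs();p=np.array([.588,-.135]);t=o["tcp_pos"][:2];M=R.from_rotvec(o["orientation"]).as_matrix()
print(o["clock"],o["tcp_pos"],np.hypot(*(t-p)),"swing deg",np.degrees(np.arctan2(*(t-p)[::-1]))%360-133.7,"toolz ang",np.degrees(np.arctan2(M[1,2],M[0,2]))%360-134,"F tool",M.T@o["contact_force"],o["grip_width"],o["joints"].round(2))
E
python3 st.py
```

```text
12.025 [ 0.50503788 -0.08907051  0.07389494] 0.09482737507432046 swing deg 17.330206240189938 toolz ang 18.224875498970306 F tool [ 4.75684557 -6.88038043  2.08328866] 0.02054702309659567 [-0.11  0.46  0.21  2.09 -0.16  0.6   1.29]
```

Emit:
send_rows(plan=[[-0.414, 0, -0.009, -2.5, 0], [-0.414, 0, -0.009, -2.5, 0], [-0.414, 0, -0.009, -2.5, 0], [-0.414, 0, -0.009, -2.5, 0], [-0.414, 0, -0.009, -2.5, 0], [-0.414, 0, -0.009, -2.5, 0], [-0.414, 0, -0.009, -2.5, 0], [-0.414, 0, -0.009, -2.5, 0], [-0.414, 0, -0.009, -2.5, 0], [-0.33, 0, -0.006, -2, 0], [-0.33, 0, -0.006, -2, 0]])

```text
clock: 13.4
tcp_pos: [0.4933, -0.1297, 0.0739]
orientation: [-1.218, -1.195, 1.191]
contact_force: [-1.6, 9.2, 11.1]
grip_width: 0.0209
```

```bash
python3 st.py
```

```text
13.4 [ 0.49334406 -0.1297438   0.07385699] 0.09480176548206479 swing deg 43.12165492604308 toolz ang 44.769339360453785 F tool [  9.14513258 -11.03753956   1.79064747] 0.020924753474307584 [ 0.07  0.45  0.08  2.09 -0.07  0.61  1.75]
```

Emit:
send_rows(plan=[[-0.33, 0, -0.006, -2, 0], [-0.33, 0, -0.006, -2, 0], [-0.33, 0, -0.006, -2, 0], [-0.33, 0, -0.006, -2, 0], [-0.25, 0, -0.003, -1.5, 0], [0, 0, 0, 0, 0], [0, 0, 0, 0, 0]])

```text
clock: 14.28
tcp_pos: [0.4939, -0.1466, 0.0739]
orientation: [-1.138, -1.314, 1.312]
contact_force: [-1.3, 5.3, 10.4]
grip_width: 0.0207
```

```bash
python3 st.py
python3 - <<'E'
from h import *
for n in["wrist","scene","top"]:
  f=r.grab_frame(n);im=f["image"][:,:,::-1];cv2.imwrite(f"pics/{n}7.png",im)
  if n=="scene":cv2.imwrite("pics/s7.png",cv2.resize(im[140:300,170:330],None,fx=3.7,fy=3.7,interpolation=cv2.INTER_CUBIC))
  if n=="top":cv2.imwrite("pics/t7.png",cv2.resize(im[190:370,340:500],None,fx=3.3,fy=3.3,interpolation=cv2.INTER_CUBIC))
E
```

```text
14.275 [ 0.49390888 -0.14660584  0.07386525] 0.09480419279037927 swing deg 53.331736673637494 toolz ang 54.13044667368689 F tool [  5.43594294 -10.36245536   0.53219891] 0.020652608477782077 [ 0.13  0.46  0.04  2.07 -0.04  0.61  1.91]
```

View pics/wrist7.png

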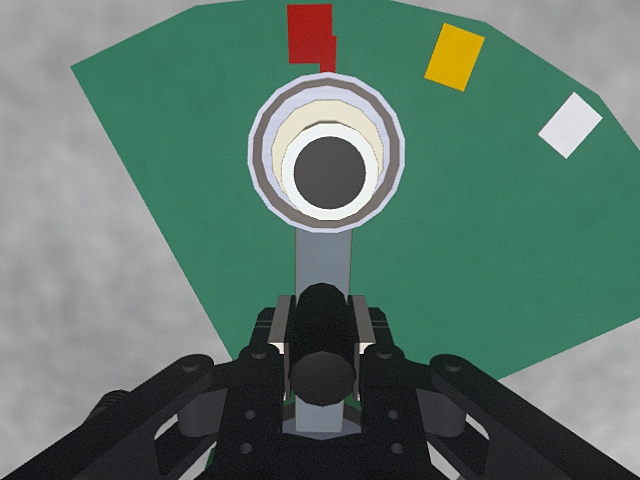

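View pics/s7.png

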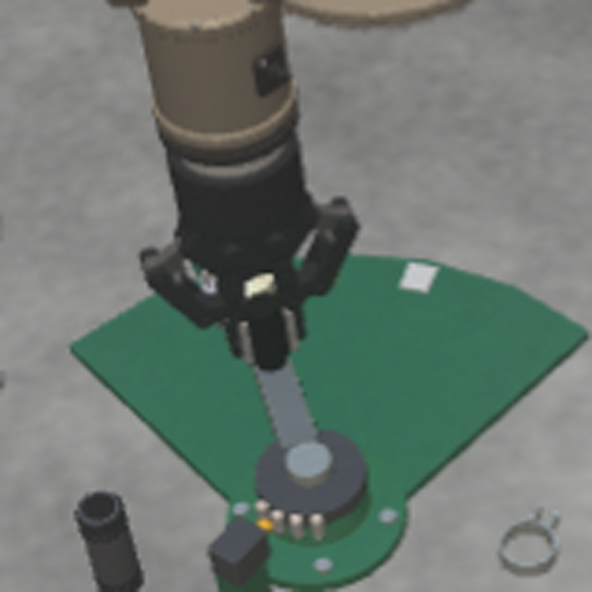

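View pics/t7.png

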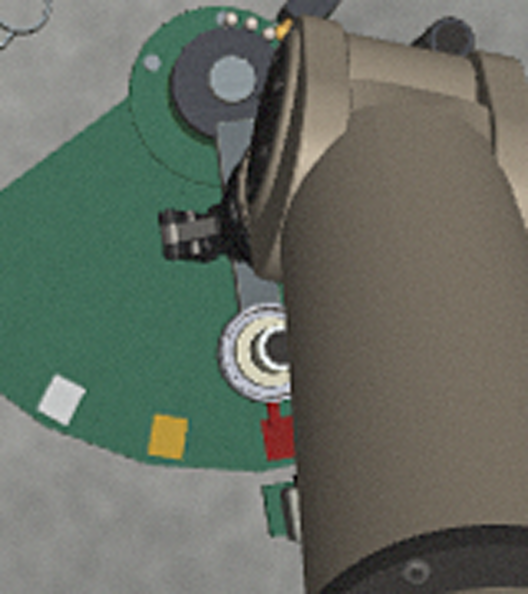

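The pointer (wrist 328,50) lies over the right part of the red mark (centre 310,34), about 2° short of it. The reducer is still upright in the cup. I go on in small steps and watch the force for the click.

Emit:
send_rows(plan=[[-0.16, 0, -0.001, -1, 0], [0, 0, 0, 0, 0], [0, 0, 0, 0, 0], [0, 0, 0, 0, 0]])

```text
clock: 14.92
tcp_pos: [0.4941, -0.1478, 0.0738]
orientation: [-1.128, -1.327, 1.325]
contact_force: [-2.6, 5.9, 12.0]
grip_width: 0.0208
```

```bash
python3 st.py
```

```text
14.925 [ 0.49406228 -0.14779337  0.07383949] 0.09480487793704545 swing deg 54.055394344509494 toolz ang 55.151455971583175 F tool [  6.22861036 -11.99114893   1.59815992] 0.02080784854136955 [ 0.14  0.46  0.04  2.07 -0.03  0.61  1.93]
```

Emit:
send_rows(plan=[[-0.1, 0, 0, -0.6, 0], [0, 0, 0, 0, 0], [0, 0, 0, 0, 0], [0, 0, 0, 0, 0]])

```text
clock: 15.42
tcp_pos: [0.4942, -0.1488, 0.0738]
orientation: [-1.123, -1.334, 1.332]
contact_force: [-2.7, 7.0, 11.9]
grip_width: 0.0208
```

```bash
python3 st.py
python3 - <<'E'
from h import *
f=r.grab_frame("wrist");im=f["image"][:,:,::-1];cv2.imwrite("pics/w8.png",im)
t=r.grab_frame("top");cv2.imwrite("pics/t8.png",cv2.resize(t["image"][280:350,390:450,::-1],None,fx=8,fy=8,interpolation=cv2.INTER_CUBIC))
# expected pixel offset pointer(z~.05, r=.194) vs mark (z=.009,r=.209) when aligned at click
p=np.array([.588,-.135])
for a in(187,188,189,190):
  u=np.array([np.cos(np.radians(a)),np.sin(np.radians(a))])
  print(a,proj(f,[[*(p+.19*u),.051],[*(p+.16*u),.065],[*(p+.209*u),.009]]).round(1).tolist(),proj(t,[[*(p+.19*u),.051],[*(p+.209*u),.009]]).round(1).tolist())
E
```

```text
15.425 [ 0.49416106 -0.14876269  0.07383499] 0.09484280598849504 swing deg 54.643682560767616 toolz ang 55.75413486560615 F tool [  7.34560429 -11.85821424   1.47471717] 0.02084397245034844 [ 0.14  0.46  0.04  2.07 -0.03  0.61  1.94]
187 [[339.2, 64.8], [335.7, 152.9], [337.5, 30.6]] [[422.8, 311.9], [420.6, 322.3]]
188 [[330.0, 64.4], [327.7, 152.6], [329.4, 30.2]] [[424.6, 311.7], [422.5, 322.1]]
189 [[320.9, 64.1], [319.8, 152.4], [321.3, 30.0]] [[426.3, 311.5], [424.3, 321.8]]
190 [[311.7, 64.1], [311.8, 152.3], [313.2, 30.0]] [[428.0, 311.2], [426.1, 321.5]]
```

View pics/w8.png

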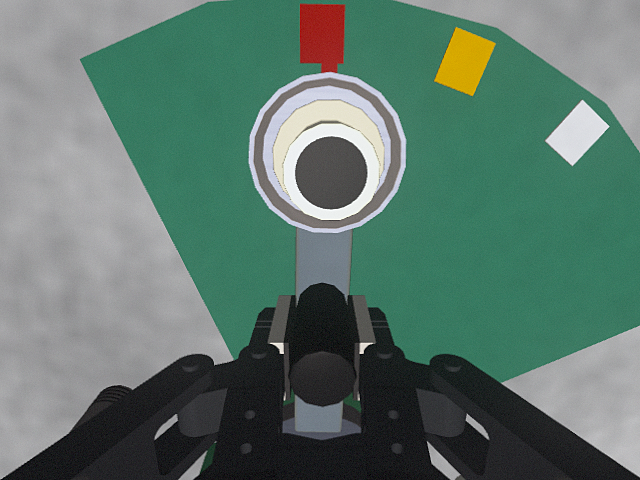

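View pics/t8.png

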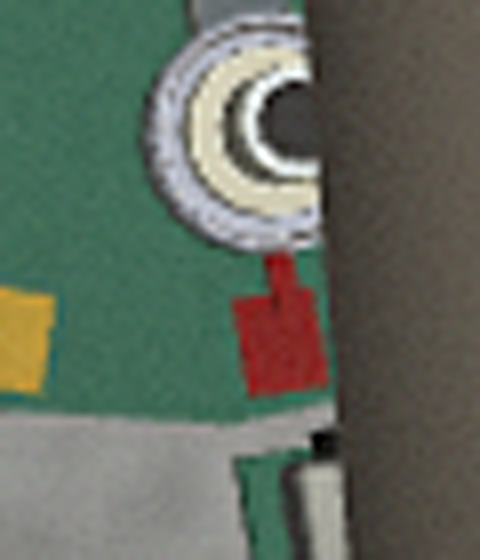

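The pointer (wrist 329,68; top 425,312) is about 0.9° short of the red mark's centre (wrist 322,33; top 425,322) after allowing for parallax, so one more small step.

Emit:
send_rows(plan=[[-0.17, 0, 0, -1, 0], [0, 0, 0, 0, 0], [0, 0, 0, 0, 0], [0, 0, 0, 0, 0]])

```text
clock: 16.02
tcp_pos: [0.4944, -0.1505, 0.0738]
orientation: [-1.113, -1.347, 1.345]
contact_force: [-2.7, 5.8, 12.3]
grip_width: 0.021
```

```bash
python3 st.py
python3 - <<'E'
from h import *
f=r.grab_frame("wrist");im=f["image"][:,:,::-1];cv2.imwrite("pics/w9.png",im)
t=r.grab_frame("top");cv2.imwrite("pics/t9.png",cv2.resize(t["image"][280:350,390:450,::-1],None,fx=8,fy=8,interpolation=cv2.INTER_CUBIC))
p=np.array([.588,-.135])
for a in(188,189,190):
  u=np.array([np.cos(np.radians(a)),np.sin(np.radians(a))])
  print(a,proj(f,[[*(p+.19*u),.051],[*(p+.16*u),.065],[*(p+.209*u),.009]]).round(1).tolist(),proj(t,[[*(p+.19*u),.051],[*(p+.209*u),.009]]).round(1).tolist())
E
```

```text
16.025 [ 0.49441992 -0.15047174  0.07384038] 0.09485044440176772 swing deg 55.687873954459235 toolz ang 56.74952122084815 F tool [  6.25060926 -12.27887872   1.54743525] 0.02101912738630473 [ 0.15  0.46  0.03  2.07 -0.03  0.61  1.96]
188 [[339.3, 64.8], [335.9, 152.9], [337.6, 30.6]] [[424.6, 311.7], [422.5, 322.1]]
189 [[330.2, 64.4], [327.9, 152.6], [329.5, 30.2]] [[426.3, 311.5], [424.3, 321.8]]
190 [[321.0, 64.1], [319.9, 152.4], [321.4, 30.0]] [[428.0, 311.2], [426.1, 321.5]]
```

View pics/w9.png

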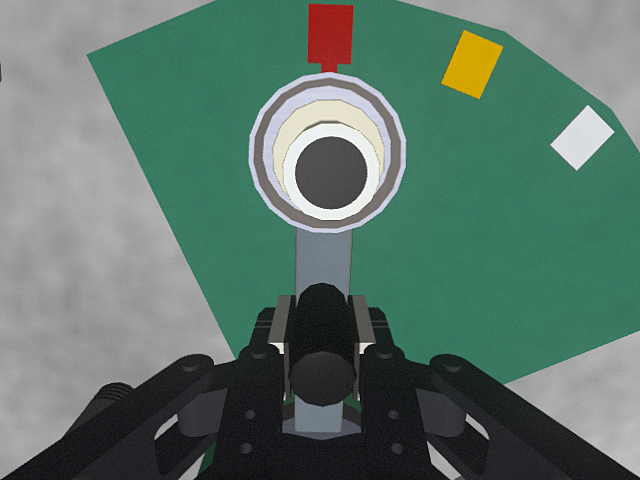

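View pics/t9.png

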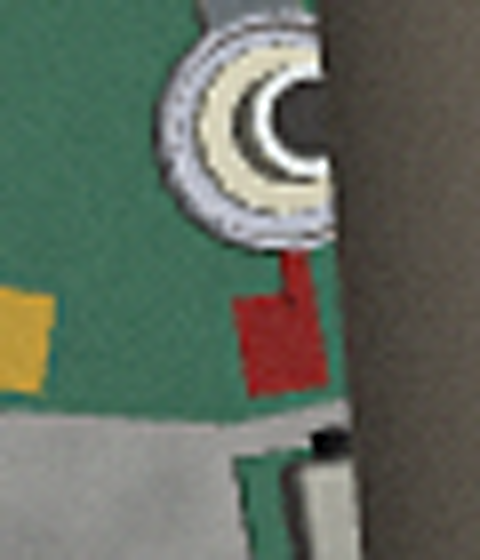

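The pointer now stands at the centre of the red mark: wrist 329 against 330, and top within 0.2 px of the aligned prediction. I hold for about a second, check that it stays steady, and check the whole scene.

Emit:
send_rows(plan=[[0, 0, 0, 0, 0], [0, 0, 0, 0, 0], [0, 0, 0, 0, 0], [0, 0, 0, 0, 0], [0, 0, 0, 0, 0], [0, 0, 0, 0, 0], [0, 0, 0, 0, 0], [0, 0, 0, 0, 0]])

```text
clock: 17.12
tcp_pos: [0.4944, -0.1504, 0.0738]
orientation: [-1.113, -1.347, 1.345]
contact_force: [-2.6, 6.5, 11.9]
grip_width: 0.0207
```

```bash
python3 st.py
python3 - <<'E'
from h import *
cv2.imwrite("pics/s10.png",r.grab_frame("scene")["image"][:,:,::-1])
a=cv2.imread("pics/wrist7.png");cv2.imwrite("pics/w10.png",r.grab_frame("wrist")["image"][:,:,::-1])
b=cv2.imread("pics/w10.png");c=cv2.imread("pics/w9.png");print(cv2.absdiff(b,c).mean())
E
```

```text
17.125 [ 0.49441658 -0.15042317  0.07383842] 0.09484583006726213 swing deg 55.65859754221097 toolz ang 56.75344082027087 F tool [  6.9220007  -11.85906272   1.35949484] 0.02074966549369099 [ 0.15  0.46  0.03  2.07 -0.03  0.61  1.96]
3.156953125
```

View pics/s10.png

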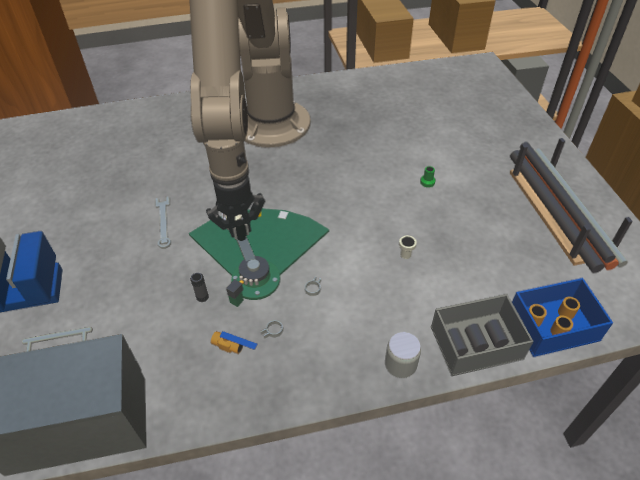

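The scene shows the bystanders where they were: nipple (199,287), valve (232,341), clamps (313,287) and (272,328), spanner (163,222), green one (428,177), inverted one (407,246). The arm is held and steady.

```bash
python3 -c "
from bench import r
print(r.hand_in())"
```

```text
the job is handed in; nothing more can be done
None
```

I set the white reducer collar-down in the tin cup with the arm at home, then took the arm by its grip and swung it past two clicks to the third. I handed the job in at about 17 s with the fingers still on the grip and holding the arm against its spring.

Last checks:
- **Angle:** The wrist view puts the pointer about 0.3° past the centre of the red mark, and the top view about 0.2° short. The tool's own path gives 55.7°, against 55.0° for the third click, and the fingers give a little under the spring. The views and the path disagree by about half a degree, well short of the end stop.
- **Hold:** The arm stayed steady for a second, with about 6 to 7 N along the swing. There was also about 12 N of steady upward force on the tool from gripping the sleeve.
- **Reducer:** It stands upright in the cup in the last wrist view I looked at, taken about a second before hand-in.
- **Other things:** The bystanders, the inverted reducer and the green look-alike show where they were in the scene picture.

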